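# Spinner cap off the craft table's dust extractor

### The job

The dust extractor's fan has to come out for cleaning: push its top grille along the rails, away from the fan, until it clicks home and stays open, then unscrew the spinner cap from the fan. Nobody knows whether this one has a right-hand or a left-hand thread, so feel which way it gives and go on that way. Lift the cap off and finish while still holding it up in the gripper, at rest over the extractor and well clear of its case (5 cm or more), with the grille left latched open and the other things on the table left where they are.

Things in the scene. Friction and masses are not known exactly. Their poses are not given: they have to be found in the camera images.
- extractor: Bench dust extractor, fixed: off-white case 360 mm long (x), 210 wide (y), 100 high, with guide rails along both long top edges (12 mm wide, tops 113 mm up) and an exhaust spigot (60 mm thick) standing 45 mm out of its +x end. Origin: centre of its underside on the table, z up. The -x half is an open well (x -170 to 0 mm, y -95 to 95 mm) with the fan in it; the +x half is a closed deck.
- fan_axis (a point): Point on the fan's upright axis at the top of its hub disc (68 mm across), 50 mm above the table, x = -85 mm, y = 0 in the extractor's frame; the cap sits on it. Seven blades, lower than the hub's top, reach to 76 mm from the axis. The rotor is held by the motor's brake and does not turn.
- grille (a joint): Sliding barred grille, 174 x 178 x 6 mm, underside 101 mm above the table. Value in m along the extractor's +x: 0 covers the fan, 0.172 (end stop) leaves it wholly open. Starts at 0 to 0.08. Friction 1 to 2 N; from 0.156 to 0.165 it rides over a spring plunger (7 to 8 N to push through); beyond, it is clicked home at 0.170 to 0.172 and held there.
- grille_tab (a point): Centre of the grille's push rib, an upright rib 10 mm thick (along the extractor's x), 80 mm long (y), 20 mm high (107 to 127 mm above the table; this point 117 mm), near the grille's -x end. At grille value q it is at x = -160 mm + q, y = 0 in the extractor's frame. Push it to +x or pinch it from above.
- cap: Spinner cap, aluminium, twelve-sided, 47 mm across flats (49 over its small ribs), 34 mm high with a low dome (straight sides to 25 mm), about 70 g, screwed down on the fan's stud under the grille. Origin: centre of its underside (starts 50 mm above the table, at fan_axis); z up along its axis; x starts along the extractor's x within 0.1 rad. It does not rise while it is turned.
- cap_grip (a point): Point on the cap's axis 14 mm above its underside, the height to grip it. Thread: one way it stops dead within 0.2 rad (play included), the other way it turns easily and after about 1.75 rad (stop at about 2.3; best near 2.0) lifts straight off a 20 mm stud. That way is anticlockwise from above for a right-hand thread, clockwise for a left-hand one; which, varies and cannot be seen.
- tape: Bystander: roll of paper tape lying flat by the extractor, 88 mm across, 24 mm high. Origin: centre of its underside.
- jar: Bystander: lidded glass jar standing by the extractor, 58 mm across, 75 mm high. Origin: centre of its underside.
- brush: Bystander: wooden brush 170 mm long lying by the extractor. Origin: middle of its underside.
- pen: Bystander: black pen 11 mm thick and about 140 mm long lying on the table. Origin: under its middle.
- pot: Bystander: white ceramic pot 72 mm across and 90 mm high with brushes standing in it up to 190 mm high. Origin: centre of its underside.
- stencil_a: Bystander: plastic stencil 190 x 150 x 4 mm lying in the white tray at the right. Origin: centre of its underside.
- stencil_b: Bystander: plastic stencil 170 x 130 x 4 mm lying on the table at the left. Origin: centre of its underside.
Things that resemble listed ones, but are neither listed nor needed, are in the scene too. Several things have the shape of the cap; the one meant has the colours described above.

How it is judged:
By the outcome, as a careful person would: the job done as asked, in the order asked, and still so for the second after the job is handed in, while the arm keeps its last pose, push and grip.
It also fails if it takes over 66 s, if anything falls off the work surface, if the arm or the gripper's body presses on something with over 40 N, if the wrist force passes 120 N, or if a joint passes its speed limit or range.

### The arm

A 6-joint arm with a two-finger parallel gripper is mounted at the origin on the work surface. World frame = base frame: x ahead of the robot, y to its left, z up, the work surface at z = 0. Lengths are in m, angles in degrees, forces in N, time in s.
With the tool pointing down it reaches from about 0.35 to 0.85 m from the base axis. Payload 8.1 kg.
Tool frame: the origin (TCP) lies midway between the tips of the shut fingers; the grasp point (between the pads) lies 19 mm behind it; z points along the fingers, y is the line along which they close (so a half turn about z gives the same grasp; the last joint's range is limited). The gripper opens to 85 mm and grips with 20 to 120 N. Pads are 22 mm wide; open, the fingers measure 114 mm over their backs; the gripper's body (76 mm by 85 mm) begins 54 mm behind the grasp point. The pads swing forward as they close: fully open they stand 13 mm farther back than shut.
Start: joints at [60.195, 7.471, 85.268, -0, 87.261, -4.893], TCP at [0.253, 0.544, 0.231] pointing down, gripper open.
Joint ranges: [-169.43, 169.43], [-51.17, 129.36], [1.28, 143.12], [-76.62, 256.62], [0, 156.53], [-152.29, 152.29]. Speed limits (degrees/s): [136.94, 136.94, 159.86, 180, 180, 180].

### API

Orientations are given as [roll, pitch, yaw] about the fixed x, y, z axes, in that order (R = Rz(yaw) Ry(pitch) Rx(roll)).
In Python, from cell import bot, imaging, order gives the robot as it stands.
- The arm moves only by the tool drive_tool, never from a script. Its argument "moves" is a list that holds one entry, the list of rows, each a list of 5 numbers: the shift along the world's x, y, z scaled (see below), then the turn about the world's z scaled (see below), then the opening, from 0 (shut) to 1 (fully open). A call has 1 to 5 rows; each row is the pose to reach, as a shift and turn from the pose commanded when the call began; what a row does not reach only later rows make up. The controller multiplies each number of a shift by 600 mm and each number of a turn by 45 degrees. A row lasts 1/8 s, in which the tool goes at most 62.5 mm and 10.7 degrees, less where a joint would pass 70% of its speed; a pose out of reach is approached as far as the arm can. A call with a number of a shift or a turn outside -1 to 1 is refused whole. A call with a gripper value outside its range is refused whole. The fingers move at their own pace and stop on an object; "grip_force" is the grip in N (left out, the last holds). Time passes only in rows, so rows that repeat a pose let the fingers close. It gives the time, the measured TCP pose, the force, the opening and the grip force at its end, in the units of the state.
- bot.state(): the state, without advancing time (a new reading comes with each control period).
- imaging.read_camera(name): name is "scene" or "side" or "wrist"; returns a dict with "img" (400x640x3 uint8, red, green, blue), "z_map" (400x640 float32, m along the optical axis (not along the pixel's ray), 0 where there is no reading), "fovy" (degrees; the focal length in pixels is half the picture's height over the tangent of half this angle, whatever the lens; pixels are square), "cx", "cy" (the principal point, pixels), "R" (3x3) and "t" (3): a world point X has camera coordinates R X + t. Camera axes: x right, y down, z forward; pixel columns grow to the right and rows downward; lengths in m; the calibration is good to about 2 mm. A picture is of the moment at which its call begins.
- order.hand_in(): hands the job in; it is judged then, once.
The state is a dict: "t": time; "qpos": joint angles; "qd": joint speeds; "effort": joint torques, N m; "tool_pos": TCP position; "tool_rot": TCP orientation; "wrist_force": force on the tool from outside, world axes, zero at the start; "wrist_torque": the same for the moment, N m; "width": opening from 0.0 (shut) to 1.0 (fully open); "gripper_force": force on a finger pad.
Only numpy, scipy, OpenCV 4.12 (cv2) and the standard library are available. Lean on these libraries where they do the work, as an engineer would, in place of code of your own. Each camera call takes 0.05 s, during which the arm holds its last target. There are 200 camera calls.

## Working session

There is one attempt and no reset: what is moved stays moved. The work goes in short steps, Python scripts to look and compute and a tool call to move; the robot and the scene stay as the last step left them, time stands still between calls to the robot, and variables do not carry over. Pictures are saved under pics/ and viewed, at most 12 in all, crops included, and the job is handed in when it is done.

Besides the shell and the picture viewer there is one more tool, called after "Emit:" by a JSON object that holds its "api" and its "payload", one argument or row to a line. drive_tool: Moves the arm, as the interface text tells. Its arguments: {"type":"object","properties":{"moves":{"type":"array","items":{"type":"array","items":{"type":"array","items":{"type":"number","minimum":-1,"maximum":1}}}},"grip_force":{"type":"number"}},"required":["moves"]}

```bash
mkdir -p pics
cat > h.py <<'E'
import numpy as np, cv2
from cell import bot, imaging, order
def cam(n):
    d=imaging.read_camera(n); d['f']=200/np.tan(np.radians(d['fovy'])/2); np.savez('pics/'+n+'.npz',**d); return d
def save(d,p,crop=None,s=1):
    im=d['img'][:,:,::-1]
    if crop: x0,y0,x1,y1=crop; im=im[y0:y1,x0:x1]
    cv2.imwrite(p,cv2.resize(im,None,fx=s,fy=s,interpolation=cv2.INTER_CUBIC))
def ray(d,u,v):
    R=np.array(d['R']);c=-R.T@d['t'];r=R.T@np.array([(u-d['cx'])/d['f'],(v-d['cy'])/d['f'],1]);return c,r
def pt(d,u,v):
    c,r=ray(d,u,v);return c+r*d['z_map'][int(round(v)),int(round(u))]
def atz(d,u,v,z):
    c,r=ray(d,u,v);return c+r*(z-c[2])/r[2]
def proj(d,X):
    p=np.array(d['R'])@X+d['t'];return d['cx']+d['f']*p[0]/p[2],d['cy']+d['f']*p[1]/p[2]
E
python3 - <<'E'
from h import *
for n in ['scene','side']:
    d=cam(n); save(d,f'pics/{n}0.png'); print(n,d['fovy'],-np.array(d['R']).T@d['t'])
print(bot.state())
E
```

```text
scene 56.38639292354534 [ 0.81179092 -0.59865022  0.90308721]
side 52.30405144530743 [ 0.23360269 -0.88199519  0.89979326]
{'t': 0.1, 'qpos': array([ 6.01942990e+01,  7.51134176e+00,  8.53229718e+01, -4.05018324e-04,
        8.72623585e+01, -4.89316954e+00]), 'qd': array([ 0.08687739, -0.02446721, -0.18392948, -0.02074928, -0.08339669,
       -0.04089273]), 'effort': array([ 1.71147374e-03, -5.70947850e+01, -5.01941371e+01, -6.80372682e-05,
        8.06055934e-03, -9.94625293e-05]), 'tool_pos': array([0.25247485, 0.54374468, 0.23034414]), 'tool_rot': array([-1.79903646e+02, -7.84288696e-03,  1.55087482e+02]), 'wrist_force': array([-0.88869006, -0.10240467, -0.50425904]), 'wrist_torque': array([0.05129728, 0.00263164, 0.03122201]), 'gripper_force': 0.0, 'width': 0.9961646572142927}
```

View pics/scene0.png

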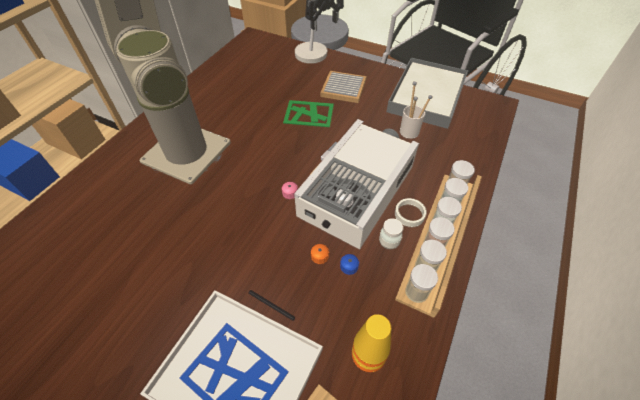

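View pics/side0.png

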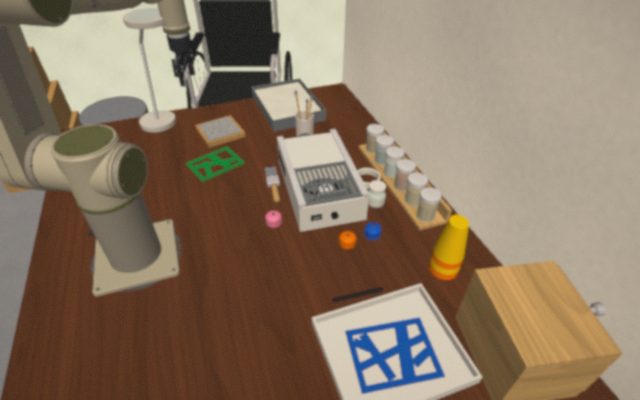

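The scene view shows the extractor around (358,180), with its open well and grille at the near end around (343,192). The side view shows it around (322,180). I'll enlarge both.

Run:
```python
from h import *
s=np.load('pics/scene.npz');d=np.load('pics/side.npz')
a=cv2.resize(s['img'][110:250,280:430,::-1],None,fx=4,fy=4,interpolation=cv2.INTER_CUBIC)
cv2.imwrite('pics/s1.png',a)
cv2.imwrite('pics/d1.png',cv2.resize(d['img'][120:240,260:390,::-1],None,fx=5,fy=5,interpolation=cv2.INTER_CUBIC)[:600])
# cloud of heights near case top
v,u=np.mgrid[0:400,0:640]
for n,c in (('scene',s),('side',d)):
    z=c['z_map'];P=np.stack([(u-c['cx'])/c['f']*z,(v-c['cy'])/c['f']*z,z],-1)
    W=(P-c['t'])@c['R']
    np.save(f'pics/{n}_W.npy',W)
    m=(z>0)&(W[...,2]>.093)&(W[...,2]<.118)&(W[...,0]>.3)&(W[...,0]<.9)&(abs(W[...,1])<.5)
    k,l,st,ct=cv2.connectedComponentsWithStats(m.astype(np.uint8))
    i=1+np.argmax(st[1:,4]);Q=W[l==i][:,:2]
    print(n,st[i],cv2.minAreaRect((Q*1000).astype(np.float32)),np.median(W[l==i][:,2]))
```

```text
scene [ 294  119  125  113 5914] ((584.5206909179688, 99.30697631835938), (364.62188720703125, 213.32540893554688), 84.90201568603516) 0.1036806221654413
side [ 277  129   92   82 3989] ((586.256103515625, 99.91265106201172), (366.3684997558594, 211.8434600830078), 84.79664611816406) 0.10400843128521564
```

View pics/s1.png

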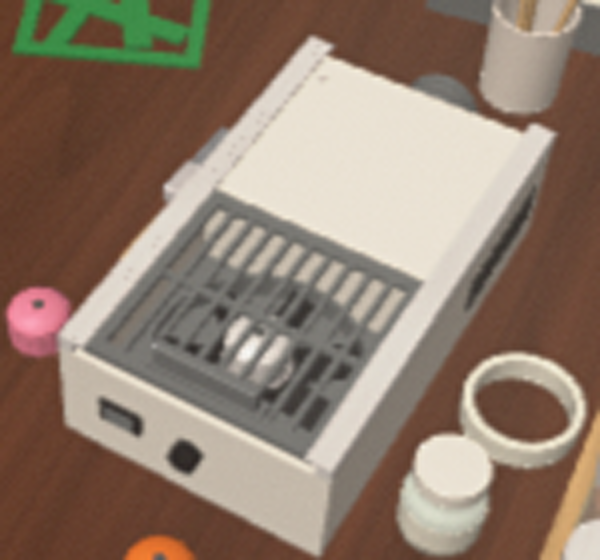

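View pics/d1.png

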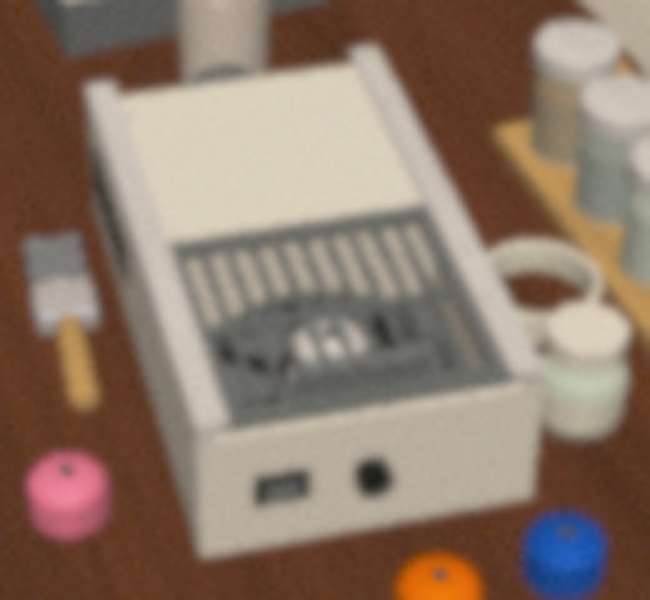

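Both crops agree: the spigot and pot are at the far end, and the rib is at about (210,375) in the 4x scene crop, which is scene pixel (332,204). The cap is under the bars at (258,350). I'll measure the rib in the depth data and as a check by projection.

Run:
```python
from h import *
s=np.load('pics/scene.npz');d=np.load('pics/side.npz')
C=np.array([.5853,.0996]);y=np.radians(84.85);ex=np.array([np.cos(y),np.sin(y)]);ey=np.array([-ex[1],ex[0]])
for n in ('scene','side'):
    W=np.load(f'pics/{n}_W.npy');L=np.stack([(W[...,:2]-C)@ex,(W[...,:2]-C)@ey],-1)
    z=W[...,2];m=(z>.117)&(z<.14)&(abs(L[...,0])<.17)&(abs(L[...,1])<.08)
    print(n,'rib',m.sum(),np.percentile(L[m],[2,50,98],axis=0).round(4).tolist(),np.percentile(z[m],90))
    for a,lo,hi in (('deck',.03,.17),):
        q=(L[...,0]>.05)&(L[...,0]<.16)&(abs(L[...,1])<.08);print('deck z',np.median(z[q]))
    q=(abs(L[...,0]+.085)<.03)&(abs(L[...,1])<.03)&(z>.06)&(z<.09);print('cap',np.median(L[q],axis=0),np.percentile(z[q],95),q.sum())
# rib top corners from pictures
for u,v in ((155,345),(263,392)):
    X=atz(s,280+u/4,110+v/4,.127)[:2]-C;print(X@ex,X@ey)
for q in (0,.02,.04):
  for yy in(-.04,.04):
    X=np.r_[C+ex*(-.16+q)+ey*yy,.127];a=proj(s,X);b=proj(d,X);print(q,yy,(a[0]-280)*4,(a[1]-110)*4,(b[0]-260)*5,(b[1]-120)*5)
f=C+ex*-.085;print('fan',f)
```

```text
scene rib 140 [[-0.1655, -0.0387], [-0.1629, -0.0034], [-0.1556, 0.0369]] 0.1274798735351737
deck z 0.09918973741209132
cap [-0.09631306 -0.00201801] 0.08401454490812248 116
side rib 115 [[-0.1662, -0.0388], [-0.162, 0.0004], [-0.1545, 0.0376]] 0.1272927645224801
deck z 0.0996462668224958
cap [-0.0892645   0.00063174] 0.08538158065842726 68
-0.16335293568434173 0.03568529760099627
-0.15928487259872803 -0.04373228098550782
0 -0.04 257.4026731633601 390.2967107233253 429.429842422021 346.1180120756336
0 0.04 152.15443931918435 338.89713589475537 296.2352733904467 368.46120606390457
0.02 -0.04 272.5732248712584 369.2273411397488 419.3444399181925 324.6190233117262
0.02 0.04 168.02838168991093 318.9190431728215 287.63635135651185 346.41875367509795
0.04 -0.04 287.42107249570176 348.60615377995384 409.4976006702092 303.6285783322583
0.04 0.04 183.57343206467704 299.35487628212434 279.2433795795972 324.9042335918658
fan [0.5776701  0.01494314]
```

The rib's centre is at -0.160 in the extractor's frame, so q≈0. The extractor is at (0.585, 0.100) with yaw 84.85°, and the fan axis is at (0.578, 0.015). I'll move to behind the rib with the fingers spread along the extractor's y.

Emit:
{"api": "drive_tool", "payload": {
  "moves": [
    [[0.233,-0.433,0.033,-1,0.4],[0.233,-0.433,0.033,-1,0.4],[0.233,-0.433,0.033,-1,0.4],[0.233,-0.433,0.033,-1,0.4],[0.233,-0.433,0.033,-1,0.4]]
  ]
}}

```text
t: 0.72
tool_pos: [0.3932, 0.2821, 0.251]
tool_rot: [-180.0, 0.0, 109.8]
wrist_force: [-0.2, 1.1, 0.0]
width: 0.401
gripper_force: 0.0
```

Emit:
{"api": "drive_tool", "payload": {
  "moves": [
    [[0.22,-0.45,0,-0.561,0.4],[0.22,-0.45,0,-0.561,0.4],[0.22,-0.45,0,-0.561,0.4],[0.22,-0.45,0,-0.561,0.4],[0.22,-0.45,0,-0.561,0.4]]
  ]
}}

```text
t: 1.35
tool_pos: [0.5249, 0.012, 0.2507]
tool_rot: [-180.0, 0.0, 84.8]
wrist_force: [0.9, -0.1, -0.3]
width: 0.405
gripper_force: 0.0
```

Emit:
{"api": "drive_tool", "payload": {
  "moves": [
    [[0.07,-0.187,0,0,0.4],[0.07,-0.187,0,0,0.4],[0.07,-0.187,-0.1,0,0.4],[0.07,-0.187,-0.19,0,0.4],[0.07,-0.187,-0.23,0,0.4]]
  ]
}}

```text
t: 1.98
tool_pos: [0.5636, -0.0974, 0.1082]
tool_rot: [-179.6, -0.1, 84.8]
wrist_force: [-0.4, 0.6, -0.5]
width: 0.403
gripper_force: 0.0
```

Run:
```python
from h import *
d=cam('scene');save(d,'pics/s2.png',(270,60,430,250),3); d=cam('wrist'); s=bot.state();print(s['tool_pos'],s['wrist_force'])
```

```text
[ 0.56328149 -0.09706014  0.10844856] [-1.10544411  0.72114234  0.382586  ]
```

View pics/s2.png

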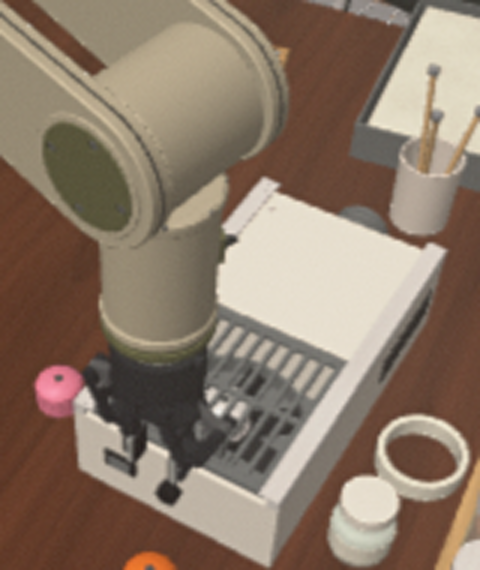

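The fingers stand in front of the rib, with the tips at about (130,455) and (172,490) in the crop. I'll push along the extractor's +x.

Emit:
{"api": "drive_tool", "payload": {
  "moves": [
    [[0.002,0.02,0.007,0,0.4],[0.005,0.06,0.007,0,0.4],[0.009,0.1,0.007,0,0.4],[0.013,0.14,0.007,0,0.4],[0.016,0.18,0.007,0,0.4]]
  ]
}}

```text
t: 2.7
tool_pos: [0.578, 0.0112, 0.1205]
tool_rot: [179.7, 0.0, 84.9]
wrist_force: [1.8, -2.4, -0.6]
width: 0.4
gripper_force: 1.2
```

Emit:
{"api": "drive_tool", "payload": {
  "moves": [
    [[0.003,0.03,0,0,0.4],[0.005,0.06,0,0,0.4],[0.007,0.08,0,0,0.4],[0.009,0.1,0,0,0.4],[0.009,0.1,0,0,0.4]]
  ]
}}

```text
t: 3.32
tool_pos: [0.5813, 0.0711, 0.117]
tool_rot: [-180.0, -0.0, 84.9]
wrist_force: [-0.7, -0.8, -1.1]
width: 0.402
gripper_force: 0.0
```

Emit:
{"api": "drive_tool", "payload": {
  "moves": [
    [[0.001,0.01,-0.006,0,0.4],[0.002,0.018,-0.006,0,0.4],[0.002,0.024,-0.006,0,0.4],[0.003,0.03,-0.006,0,0.4],[0.003,0.03,-0.006,0,0.4]]
  ]
}}

```text
t: 3.95
tool_pos: [0.5831, 0.0879, 0.1133]
tool_rot: [-180.0, 0.0, 84.8]
wrist_force: [-0.2, 0.4, 0.1]
width: 0.399
gripper_force: 0.0
```

Emit:
{"api": "drive_tool", "payload": {
  "moves": [
    [[0,0.005,0,0,0.4],[0.001,0.009,0,0,0.4],[0.001,0.012,0,0,0.4],[0.001,0.012,0,0,0.4]]
  ]
}}

```text
t: 4.45
tool_pos: [0.584, 0.0959, 0.1138]
tool_rot: [180.0, -0.0, 84.9]
wrist_force: [-0.5, -0.2, 0.2]
width: 0.402
gripper_force: 0.0
```

Emit:
{"api": "drive_tool", "payload": {
  "moves": [
    [[0,0.004,0,0,0.4],[0,0.007,0,0,0.4],[0.001,0.007,0,0,0.4]]
  ]
}}

```text
t: 4.82
tool_pos: [0.5841, 0.0967, 0.1138]
tool_rot: [-179.9, 0.3, 84.8]
wrist_force: [-5.8, -13.8, 4.4]
width: 0.403
gripper_force: 7.2
```

Run:
```python
from h import *
d=cam('side');save(d,'pics/d2.png',(250,110,400,240),4)
C=np.array([.5853,.0996]);y=np.radians(84.85);ex=np.array([np.cos(y),np.sin(y)]);ey=np.array([-ex[1],ex[0]])
for q in(.15,.172):
  for yy in(-.04,.04):
    b=proj(d,np.r_[C+ex*(-.155+q)+ey*yy,.127]);print(q,yy,(b[0]-250)*4,(b[1]-110)*4)
```

```text
0.15 -0.04 325.68844901239163 193.5643660726248
0.15 0.04 227.7067828527745 208.44107173847965
0.172 -0.04 318.27182003332564 177.75438496116374
0.172 0.04 221.39711765192283 192.26689383220082
```

View pics/d2.png

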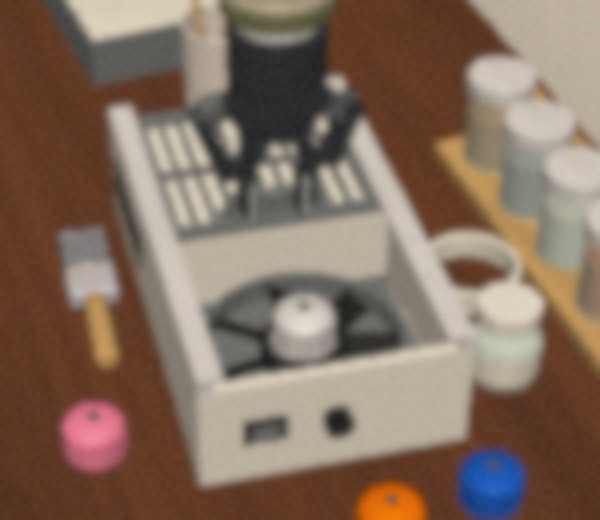

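The grille is fully back, leaving the well open, and the 15 N stop force fits the end stop. The cap is visible at (304,325). I'll back off, rise over the fan and look with the wrist camera.

Emit:
{"api": "drive_tool", "payload": {
  "moves": [
    [[-0.003,-0.03,0,0,0.4],[-0.004,-0.04,0.08,0,0.7],[-0.01,-0.11,0.167,0,1],[-0.01,-0.141,0.167,0,1],[-0.01,-0.141,0.167,0,1]]
  ]
}}

```text
t: 5.5
tool_pos: [0.5788, 0.0133, 0.2143]
tool_rot: [179.9, -0.0, 84.7]
wrist_force: [-0.5, 0.2, -0.6]
width: 1.003
gripper_force: 0.0
```

Run:
```python
from h import *
w=cam('wrist');s=cam('scene');d=cam('side');print(bot.state()['tool_pos'],-w['R'].T@w['t'])
save(w,'pics/w3.png')
a=cv2.resize(s['img'][160:230,310:380,::-1],(400,400),interpolation=cv2.INTER_CUBIC)
b=cv2.resize(d['img'][165:235,290:360,::-1],(400,400),interpolation=cv2.INTER_CUBIC)
cv2.imwrite('pics/sd3.png',np.hstack([a,b]))
C=np.array([.5853,.0996]);y=np.radians(84.85);ex=np.array([np.cos(y),np.sin(y)]);ey=np.array([-ex[1],ex[0]])
v,u=np.mgrid[0:400,0:640]
for n,c in (('w',w),('s',s),('d',d)):
    z=c['z_map'];P=np.stack([(u-c['cx'])/c['f']*z,(v-c['cy'])/c['f']*z,z],-1);W=(P-c['t'])@c['R'];L=np.stack([(W[...,:2]-C)@ex,(W[...,:2]-C)@ey],-1);z=W[...,2]
    m=(z>.117)&(z<.14)&(abs(L[...,0])<.05)&(abs(L[...,1])<.06)
    if m.sum():print(n,'rib',m.sum(),np.percentile(L[m],[2,50,98],axis=0).round(4).tolist())
    m=(abs(L[...,0]+.085)<.04)&(abs(L[...,1])<.04)&(z>.06)&(z<.092)
    if m.sum():print(n,'cap',m.sum(),np.percentile(L[m],[2,50,98],axis=0).round(4).tolist(),np.percentile(z[m],95))
```

```text
[0.57766784 0.01546622 0.21215258] [0.58524961 0.08665765 0.35596441]
w rib 1789 [[0.0063, -0.0381], [0.011, -0.0004], [0.0158, 0.0374]]
w cap 2006 [[-0.1055, -0.0217], [-0.0821, -0.0], [-0.0624, 0.0208]] 0.08350145451182758
s rib 89 [[0.004, -0.0396], [0.0082, 0.0078], [0.0156, 0.0365]]
s cap 233 [[-0.1098, -0.0237], [-0.0936, -0.0042], [-0.0681, 0.0202]] 0.08420905803614778
d rib 104 [[0.0041, -0.0386], [0.0089, 0.0018], [0.0167, 0.0387]]
d cap 182 [[-0.1089, -0.0206], [-0.0964, 0.0031], [-0.0697, 0.0234]] 0.08387680984867144
```

View pics/w3.png

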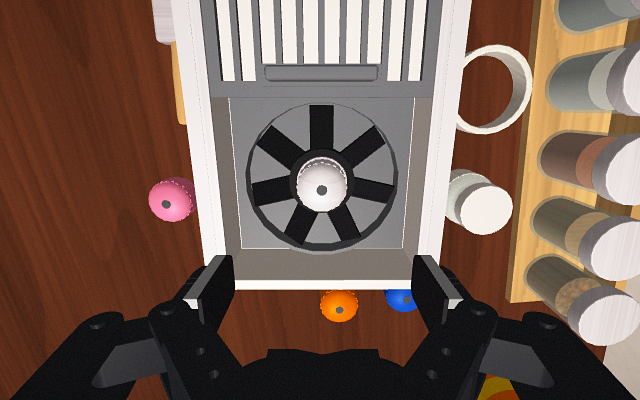

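View pics/sd3.png

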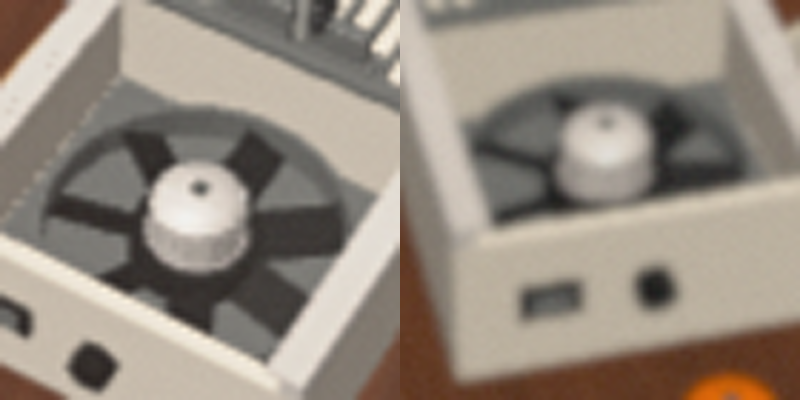

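The wrist view shows the rib at (321,73), which measures as q≈0.171 (latched), and the cap's top dot at (321,190). The dot is at (345,192.9) in the scene view and (325.9,186.4) in the side view. I'll triangulate it.

Run:
```python
from h import *
w,s,d=[np.load(f'pics/{n}.npz') for n in('wrist','scene','side')]
A=np.zeros((3,3));b=np.zeros(3)
for c,u,v in((w,321.5,190),(s,345,192.9),(d,325.9,186.4)):
    o,r=ray(c,u,v);r/=np.linalg.norm(r);M=np.eye(3)-np.outer(r,r);A+=M;b+=M@o;print(atz(c,u,v,.084))
X=np.linalg.solve(A,b);print('tri',X)
# fan ring centre, wrist: corners of well etc; cap rim
print(bot.state()['tool_pos'],bot.state()['tool_rot'])
W=None
z=w['z_map'];v,u=np.mgrid[0:400,0:640];P=np.stack([(u-w['cx'])/w['f']*z,(v-w['cy'])/w['f']*z,z],-1);W=(P-w['t'])@w['R']
m=(np.hypot(W[...,0]-.5775,W[...,1]-.015)<.035)&(W[...,2]>.074);print(m.sum(),cv2.minEnclosingCircle((W[m][:,:2]*1000).astype(np.float32)))
```

```text
[0.57808894 0.0144472  0.084     ]
[0.58017583 0.0135826  0.084     ]
[0.57852721 0.01510876 0.084     ]
tri [0.57883705 0.01458303 0.0835681 ]
[0.57766784 0.01546622 0.21215258] [-1.79848260e+02 -3.07578923e-02  8.48454706e+01]
15643 ((578.1835327148438, 24.21593475341797), 33.572628021240234)
```

Emit:
{"api": "drive_tool", "payload": {
  "moves": [
    [[0.001,-0.001,-0.08,0,1],[0.001,-0.001,-0.16,0,1],[0.001,-0.001,-0.23,0,1],[0.001,-0.001,-0.268,0,1],[0.001,-0.001,-0.268,0,1]]
  ]
}}

```text
t: 6.28
tool_pos: [0.576, 0.0155, 0.0493]
tool_rot: [-179.6, -0.0, 84.9]
wrist_force: [0.0, 0.2, 0.7]
width: 0.998
gripper_force: 0.0
```

Emit:
{"api": "drive_tool", "payload": {
  "moves": [
    [[0,0,0,0,0.45],[0,0,0,0,0.45],[0,0,0,0,0.45],[0,0,0,0,0.45]]
  ],
  "grip_force": 40
}}

```text
t: 6.78
tool_pos: [0.5797, 0.0145, 0.055]
tool_rot: [179.9, -0.0, 84.8]
wrist_force: [-4.3, 0.4, 6.9]
width: 0.537
gripper_force: 42.0
```

Emit:
{"api": "drive_tool", "payload": {
  "moves": [
    [[0,0,0,0,0.45],[0,0,0,0,0.45]]
  ]
}}

```text
t: 7.02
tool_pos: [0.5796, 0.0145, 0.0549]
tool_rot: [179.9, -0.0, 84.8]
wrist_force: [-4.3, 0.7, 6.4]
width: 0.538
gripper_force: 42.0
```

Run:
```python
from h import *
w=cam('wrist');save(w,'pics/w4.png',(180,120,460,330),2.8);s=bot.state();print(s['tool_pos'],s['wrist_force'],s['wrist_torque'],s['width'],s['tool_rot'])
```

```text
[0.57968977 0.01451986 0.05495524] [-4.41618736  1.69748564  6.26312856] [0.13129198 0.83337941 0.05145286] 0.5386225038673259 [ 1.79921169e+02 -1.48806504e-02  8.48473673e+01]
```

View pics/w4.png

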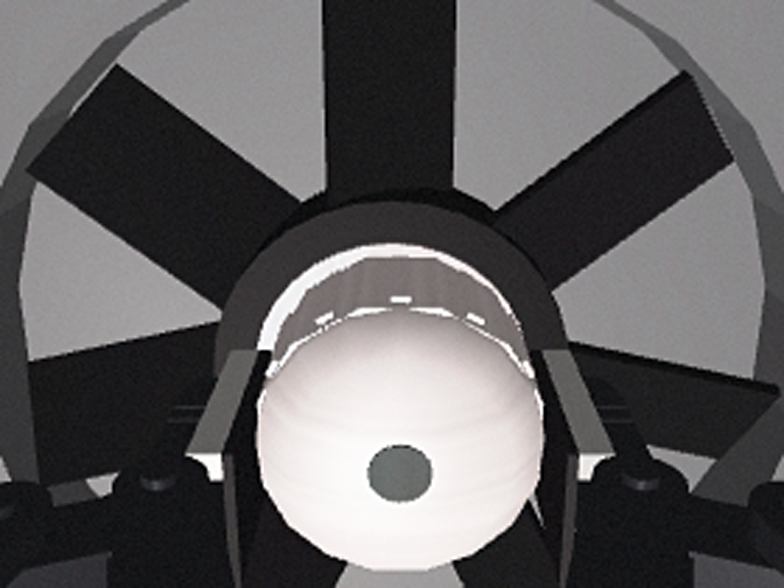

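The pads straddle the cap evenly, with the dot at (400,473) in the crop, but the tool reads 4 mm high with 6 N upward. I'll reopen slightly, see where it settles, and regrip a little higher.

Emit:
{"api": "drive_tool", "payload": {
  "moves": [
    [[0,0,0,0,0.75],[0,0,0,0,0.75],[0,0,0,0,0.75],[0,0,0,0,0.75]]
  ]
}}

```text
t: 7.58
tool_pos: [0.5792, 0.0144, 0.0531]
tool_rot: [180.0, -0.0, 84.8]
wrist_force: [0.3, 0.1, 0.8]
width: 0.75
gripper_force: 0.0
```

Emit:
{"api": "drive_tool", "payload": {
  "moves": [
    [[-0.001,0,0.003,0,0.75],[-0.001,0,0.003,0,0.45],[-0.001,0,0.003,0,0.45],[-0.001,0,0.003,0,0.45],[-0.001,0,0.003,0,0.45]]
  ],
  "grip_force": 40
}}

```text
t: 8.2
tool_pos: [0.5789, 0.0144, 0.0553]
tool_rot: [180.0, -0.0, 84.8]
wrist_force: [-0.5, -0.4, 4.7]
width: 0.537
gripper_force: 41.8
```

Emit:
{"api": "drive_tool", "payload": {
  "moves": [
    [[0,0,0,0.11,0.45],[0,0,0,0.22,0.45],[0,0,0,0.33,0.45],[0,0,0,0.33,0.45]]
  ]
}}

```text
t: 8.7
tool_pos: [0.5789, 0.0144, 0.0553]
tool_rot: [180.0, 0.0, 99.7]
wrist_force: [0.9, 0.9, 5.0]
width: 0.539
gripper_force: 41.9
```

Run:
```python
from h import *
s=bot.state();print(s['tool_pos'],s['wrist_force'],s['wrist_torque'],s['width'],s['tool_rot'],s['effort'][5],s['qpos'])
```

```text
[0.5789168  0.01437968 0.05531426] [0.85938205 0.93570145 4.99020564] [0.04485898 0.03351236 0.05215732] 0.5387728485187929 [1.79951832e+02 1.11771098e-02 9.96676593e+01] -0.9024287760257721 [-3.64962268e+00  1.29784765e+01  9.82334608e+01  2.34583594e-04
  6.87386154e+01 -1.33173717e+01]
```

Emit:
{"api": "drive_tool", "payload": {
  "moves": [
    [[0,0,0,0.11,0.45],[0,0,0,0.22,0.45],[0,0,0,0.22,0.45]]
  ]
}}

```text
t: 9.07
tool_pos: [0.5789, 0.0144, 0.0553]
tool_rot: [180.0, 0.0, 109.5]
wrist_force: [0.0, 0.4, 4.9]
width: 0.539
gripper_force: 41.9
```

Run:
```python
from h import *
s=bot.state();print(s['wrist_torque'],s['width'],s['tool_rot'],s['effort'][5],s['qpos'][5])
w=cam('wrist');save(w,'pics/w5.png',(180,120,460,330),2.8)
```

```text
[-0.00208802  0.03879716  0.04674263] 0.5393401971344146 [1.79954630e+02 1.92023150e-02 1.09532172e+02] -0.6797504983842373 -23.18319113103703
```

View pics/w5.png

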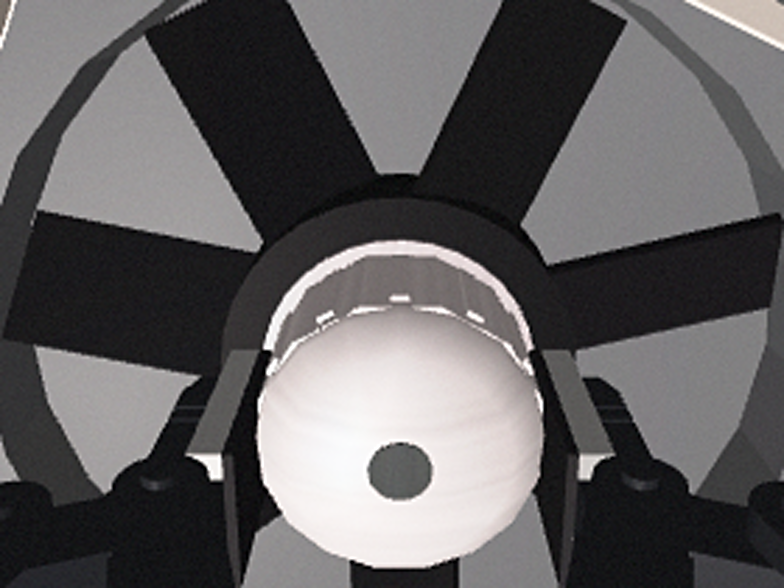

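The ribs, at (325,319), (400,298) and (475,316), moved with the fingers through 25° at only 0.05 N m. Anticlockwise is therefore free, meaning a right-hand thread. I'll continue to about 115°.

Emit:
{"api": "drive_tool", "payload": {
  "moves": [
    [[0,0,0,0.2,0.45],[0,0,0,0.4,0.45],[0,0,0,0.6,0.45],[0,0,0,0.8,0.45],[0,0,0,1,0.45]]
  ]
}}

```text
t: 9.75
tool_pos: [0.5789, 0.0144, 0.0553]
tool_rot: [180.0, 0.0, 154.7]
wrist_force: [0.1, 0.2, 5.6]
width: 0.537
gripper_force: 41.9
```

Emit:
{"api": "drive_tool", "payload": {
  "moves": [
    [[0,0,0,0.2,0.45],[0,0,0,0.4,0.45],[0,0,0,0.6,0.45],[0,0,0,0.8,0.45],[0,0,0,1,0.45]]
  ]
}}

```text
t: 10.38
tool_pos: [0.579, 0.0145, 0.0553]
tool_rot: [-180.0, 0.1, -160.3]
wrist_force: [1.1, 0.1, 5.0]
width: 0.541
gripper_force: 41.9
```

Emit:
{"api": "drive_tool", "payload": {
  "moves": [
    [[0,0,0.003,0,0.45],[0,0,0.007,0,0.45],[0,0,0.01,0,0.45],[0,0,0.01,0,0.45]]
  ]
}}

```text
t: 10.88
tool_pos: [0.5784, 0.0147, 0.0609]
tool_rot: [180.0, -0.0, -160.5]
wrist_force: [2.0, 4.3, -1.6]
width: 0.537
gripper_force: 41.5
```

It lifts with almost no resistance, so I'll raise it to TCP z of about 0.24.

Emit:
{"api": "drive_tool", "payload": {
  "moves": [
    [[0,0,0.03,0,0.45],[0,0,0.08,0,0.45],[0,0,0.15,0,0.45],[0,0,0.22,0,0.45],[0,0,0.27,0,0.45]]
  ]
}}

```text
t: 11.5
tool_pos: [0.5787, 0.0136, 0.2255]
tool_rot: [-179.9, 0.1, -160.5]
wrist_force: [0.3, 0.3, -0.3]
width: 0.536
gripper_force: 44.1
```

Emit:
{"api": "drive_tool", "payload": {
  "moves": [
    [[0,0,0.015,0,0.45],[0,0,0.03,0,0.45],[0,0,0.03,0,0.45],[0,0,0.03,0,0.45],[0,0,0.03,0,0.45]]
  ]
}}

```text
t: 12.12
tool_pos: [0.578, 0.0144, 0.2397]
tool_rot: [180.0, -0.1, -160.4]
wrist_force: [-0.4, -0.8, -1.5]
width: 0.538
gripper_force: 44.1
```

Run:
```python
from h import *
s=bot.state();print(s['tool_pos'],s['wrist_force'],s['width'],s['qd'].round(2),s['t'])
d=cam('side');save(d,'pics/d6.png',(230,90,420,240),4)
C=np.array([.5853,.0996]);y=np.radians(84.85);ex=np.array([np.cos(y),np.sin(y)]);ey=np.array([-ex[1],ex[0]])
v,u=np.mgrid[0:400,0:640]
for n in ('side','scene','wrist'):
    c=cam(n);z=c['z_map'];P=np.stack([(u-c['cx'])/c['f']*z,(v-c['cy'])/c['f']*z,z],-1);W=(P-c['t'])@c['R'];L=np.stack([(W[...,:2]-C)@ex,(W[...,:2]-C)@ey],-1);z=W[...,2]
    m=(z>.117)&(z<.132)&(abs(L[...,0])<.05)&(abs(L[...,1])<.06)
    if m.sum():print(n,'rib',m.sum(),np.percentile(L[m],[2,50,98],axis=0).round(4).tolist())
```

```text
[0.57799724 0.01437426 0.23971135] [-0.40427288 -0.82247967 -1.45011906] 0.5380545875019853 [-0.01 -0.19 -0.27 -0.01  0.12 -0.01] 12.125
side rib 102 [[0.0047, -0.0383], [0.0089, 0.003], [0.0181, 0.0384]]
scene rib 95 [[0.0045, -0.039], [0.008, -0.0103], [0.0161, 0.0187]]
wrist rib 1013 [[0.006, -0.0276], [0.0091, 0.0072], [0.0156, 0.0387]]
```

View pics/d6.png

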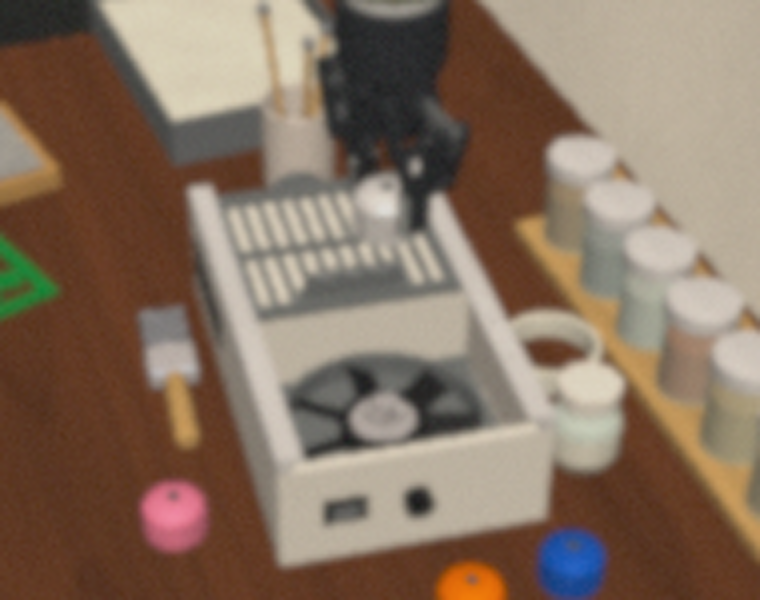

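The cap is held in the fingers at (385,205), the hub at (383,415) is bare, and the grille is still latched with its rib at (350,280). The bystanders in this view have not moved, so I'm handing in.

```bash
python3 -c "from cell import order; print(order.hand_in())"
```

```text
the job is handed in; nothing more can be done
None
```

The job is handed in: the grille is latched open, the cap came off anticlockwise (right-hand thread), and the gripper holds it at rest over the extractor, about 12 cm above the rail tops; the hand-in call returned no verdict.

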